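# Load a tube into the guarded punch press and mark it

### The job

Mark the short brass tube in the small punch press: lay it crosswise in the shallow cradle on the press's loading deck and let go, then push it through the hinged flap so that it rolls down to the stop under the punch and the flap falls shut behind it. Only then press the round plunger head all the way down to its stop, hold it there for a second and let it spring back up. Leave the tube in the press and leave the other things on the bench where they stand.

Things in the scene. Friction and masses are not known exactly. Their poses are not given: they have to be found in the camera images.
- brass_tube: thick-walled brass tube, 75 mm long, 25 mm diameter, about 0.17 kg, lying on the bench to the left of the press. Origin on its surface halfway along, at first underneath; its x axis runs along the tube, at first level. It rolls freely.
- tube_center (a point): the centre of the brass tube (middle of its length, on its axis); x runs along the tube. 12.5 mm above the bench at the start.
- press: hand punch press fixed to the bench: aluminium base plate 232 x 124 mm, grey cheeks, clear guard, steel bridge with the plunger. Origin at bench height near the middle of the base; x is the feed direction (loading deck, flap, punch), y across, z up. Behind the flap it is roofed over: guard top 83 mm, bridge 88 mm, bushing 101 mm high.
- deck_end (a point): middle of the deck's inner edge, press x = -24 mm, 45 mm high. The level loading deck runs from here back to x = -118 mm, open at that end, between cheeks 86 mm apart inside that rise 12 mm above it. From here a ramp falls at 16 degrees under the flap to the back stop: a tube whose axis is pushed 3 to 12 mm past this edge rolls the rest of the way through the flap by itself.
- cradle (a point): where the tube's centre belongs in the loading cradle: press x = -75 mm, 57.5 mm above the bench. The cradle is the strip of deck between two ridges that run across it, 14 mm apart and 1.5 mm high; the tube lies in it along the press's y. A push of about 1 N rolls it over the ridge; deck and ridges are polished and slippery (friction about 0.3). Axes as the press.
- nest (a point): where the tube's centre comes to rest under the punch, against the back stop: press x = 48 mm, 37 mm above the bench. Axes as the press.
- flap_hinge_line (a point): middle of the flap's hinge pin (6 mm thick), press x = -10 mm, 80 mm above the bench. The flap is a steel plate 80 mm wide that hangs from it to 45.5 mm above the bench.
- flap_plate (a joint): flap angle, 0 = hanging shut, grows to 1.45 as its lower edge swings in, toward the punch (it cannot swing out toward the deck). Falls shut by its own weight.
- head_top (a point): centre of the top of the black plunger head, 36 mm diameter, flat on top for 28 mm; on the press's centre line at press x = 48 mm, 136 mm above the bench when up. It moves down with the plunger.
- plunger (a joint): plunger travel in m, 0 = up, 0.016 = down on its stop. Spring: about 4 N at the start, 13 N at the stop; it returns by itself.
- jar_grey: bystander: white jar with black lid, 56 mm diameter, 75 mm tall, behind the tube. Origin under its centre.
- solder_tin: bystander: flat grey tin 66 x 97 x 21 mm, to the right of the press. Origin under its centre.
- ceramic_block: bystander: yellowish ceramic block 30 x 68 x 26 mm, nearer to the robot than the tube. Origin under its centre.
Mind the look-alikes: they are no part of the job. Leave any blue or turquoise look-alike of the brass_tube alone.

How it is judged:
By the outcome, as a careful person would: the job done as asked, in the order asked, and still so for the second after the job is handed in, with the robot touching nothing.
It also fails if it takes over 58 s, if anything falls off the work surface, if the arm or the gripper's body presses on something with over 40 N, if the wrist force passes 120 N, or if a joint passes its speed limit or range.

### The arm

A 6-joint arm with a two-finger parallel gripper is mounted at the origin on a cart in front of the work surface, level with it; the furniture and walls round the work are solid. World frame = base frame: x ahead of the robot, y to its left, z up, the work surface at z = 0. Lengths are in m, angles in rad, forces in N, time in s.
With the tool pointing down it reaches from about 0.425 to 0.95 m from the base axis. Payload 3.5 kg.
Tool frame: the origin (TCP) lies on the centre line of the jaws, within the pads' length; the fingertips stand 14 mm ahead of it and the grasp point (between the pads) lies 5 mm behind it (ctrl.finger_overhang is the distance from the TCP to the fingertips, in m); z points along the fingers, y is the line along which they close (so a half turn about z gives the same grasp; the last joint's range is limited). The gripper opens to 85 mm and grips with 20 to 120 N. Pads are 22 mm wide; open, the fingers measure 114 mm over their backs; the gripper's body (76 mm by 85 mm) begins 54 mm behind the grasp point. The pads swing forward as they close: fully open they stand 13 mm farther back than shut.
Start: joints at [-0.15, 0.286, 1.577, -0, 1.279, -0.15], TCP at [0.675, 0, 0.245] pointing down, gripper open.
Joint ranges: [-2.77, 2.77], [-0.9, 2.22], [0.21, 2.48], [-1.53, 4.67], [0.24, 2.81], [-2.84, 2.84]. Speed limits (rad/s): [2.79, 2.79, 3.14, 3.14, 3.14, 3.14].

### API

Orientations are given as a unit quaternion [x, y, z, w].
In Python, from plant import ctrl gives the robot as it stands.
- The arm moves only by the tool send_rows, never from a script. Its argument "moves" is text: rows parted by semicolons, each of 7 numbers parted by spaces: the turn, a rotation vector about the tool's x, y, z in units of 360 degrees (1.0 is 360 degrees), then the shift along the tool's x, y, z in units of 20 cm (1.0 is 20 cm), then the gripper's target within -1 to 1 (fully open at 1, half-way at 0, shut at -1). A call has 1 to 12 rows; each row is the pose to reach, as a shift and turn from the pose commanded when the call began, along the tool's axes at that moment, turning the shorter way round; what a row does not reach only later rows make up. A row lasts 1/8 s, in which the tool goes at most 62.5 mm and 10.7 degrees, less where a joint would pass 70% of its speed; a pose out of reach is approached as far as the arm can. A call with a number of a shift or a turn outside -1 to 1 is refused whole. A call with a gripper value outside its range is refused whole. The fingers move at their own pace and stop on an object; "newtons" is the grip in N (left out, the last holds). Time passes only in rows, so rows that repeat a pose let the fingers close. It gives the time, the measured TCP pose, the force, the opening and the grip force at its end, in the units of the state.
- ctrl.get_state(): the state, without advancing time (a new reading comes with each control period).
- ctrl.read_camera(name): name is "scene" or "side" or "wrist"; returns a dict with "image" (480x640x3 uint8, red, green, blue), "fovy" (degrees; the focal length in pixels is half the picture's height over the tangent of half this angle, whatever the lens; pixels are square), "cx", "cy" (the principal point, pixels), "extrinsics" (4x4, takes a point from camera to world coordinates). Camera axes: x right, y up, looking along -z (the intrinsics and any distortion apply to the point x, -y, -z); pixel columns grow to the right and rows downward; lengths in m; the calibration is good to about 2 mm. The wrist camera is an equidistant fisheye: a pixel r from the principal point sees the ray r / f radians off the axis. A picture is of the moment at which its call begins. There is no depth.
- ctrl.sign_off(): hands the job in; it is judged then, once.
The state is a dict: "time": time; "qpos": joint angles; "dq": joint speeds; "joint_efforts": joint torques, N m; "eef_pos": TCP position; "tcp_rot": TCP orientation; "contact_force": force on the tool from outside, world axes, zero at the start; "wrist_torque": the same for the moment, N m; "opening": opening from 0.0 (shut) to 1.0 (fully open); "finger_force": force on a finger pad.
Only numpy, scipy, OpenCV 4.12 (cv2) and the standard library are available. Lean on these libraries where they do the work, as an engineer would, in place of code of your own. Each camera call takes 0.05 s, during which the arm holds its last target. There are 200 camera calls.

## Working session

There is one attempt and no reset: what is moved stays moved. The work goes in short steps, Python scripts to look and compute and a tool call to move; the robot and the scene stay as the last step left them, time stands still between calls to the robot, and variables do not carry over. Pictures are saved under pics/ and viewed, at most 10 in all, crops included, and the job is handed in when it is done.

Besides the shell and the picture viewer there is one more tool, called after "Emit:" as a command line: name --argument value ..., lists and objects as JSON in quotes. send_rows: Moves the arm, as the interface text tells. Its arguments: {"type":"object","properties":{"moves":{"type":"string"},"newtons":{"type":"number"}},"required":["moves"]}

```bash
mkdir -p pics
cat > h.py <<'E'
from plant import ctrl
import numpy as np, cv2
from scipy.spatial.transform import Rotation as R
def cam(n):
    c=ctrl.read_camera(n); return c
def f(c): return 240/np.tan(np.radians(c['fovy'])/2)
def save(c,name,crop=None,s=1):
    im=c['image'][:,:,::-1]
    if crop: x0,y0,x1,y1=crop; im=im[y0:y1,x0:x1]
    cv2.imwrite('pics/'+name,cv2.resize(im,None,fx=s,fy=s,interpolation=cv2.INTER_CUBIC))
def back(c,u,v,z,fish=False):
    E=np.array(c['extrinsics']); a=(u-c['cx'])/f(c); b=(v-c['cy'])/f(c)
    if fish:
        r=np.hypot(a,b)+1e-12; d=np.array([np.sin(r)*a/r,-np.sin(r)*b/r,-np.cos(r)])
    else: d=np.array([a,-b,-1])
    d=E[:3,:3]@d; o=E[:3,3]; return o+d*(z-o[2])/d[2]
def proj(c,p,fish=False):
    E=np.array(c['extrinsics']); q=E[:3,:3].T@(np.array(p)-E[:3,3]); x,y,z=q[0],-q[1],-q[2]
    if fish:
        r=np.hypot(x,y)+1e-12; t=np.arctan2(r,z); return c['cx']+f(c)*t*x/r, c['cy']+f(c)*t*y/r
    return c['cx']+f(c)*x/z, c['cy']+f(c)*y/z
E
python3 - <<'E'
from h import *
for n in('scene','wrist'):
    c=cam(n); save(c,n+'0.png'); print(n,{k:c[k] for k in c if k!='image'})
    np.save('pics/'+n+'0.npy',c,allow_pickle=True)
print(ctrl.get_state(), ctrl.finger_overhang)
E
```

```text
scene {'fovy': 49.38082615712882, 'cx': 328.1572988414976, 'cy': 244.6136435302499, 'extrinsics': array([[ 0.62114062,  0.4753273 , -0.62309573, -0.08190747],
       [-0.78369134,  0.37318336, -0.49655016, -0.53431422],
       [-0.00349489,  0.7967422 ,  0.60430923,  0.66895205],
       [ 0.        ,  0.        ,  0.        ,  1.        ]])}
wrist {'fovy': 65.70646984690485, 'cx': 316.18011063702556, 'cy': 238.26785766014854, 'extrinsics': array([[ 9.99997057e-01, -3.70780089e-04,  2.39753863e-03,
         6.74519994e-01],
       [-2.90605792e-04,  9.62829004e-01,  2.70111502e-01,
         6.93202806e-02],
       [-2.40857170e-03, -2.70111404e-01,  9.62826063e-01,
         3.71471002e-01],
       [ 0.00000000e+00,  0.00000000e+00,  0.00000000e+00,
         1.00000000e+00]])}
{'time': 0.1, 'qpos': array([-1.50016239e-01,  2.87130691e-01,  1.57801014e+00,  9.88690723e-06,
        1.27861848e+00, -1.50035032e-01]), 'dq': array([-1.77456504e-03, -6.87823166e-04, -3.08072899e-03,  1.80864726e-03,
        4.38584214e-05,  8.67366563e-04]), 'joint_efforts': array([ 1.14915063e-03, -4.07295120e+01, -2.93698221e+01, -1.06323112e-04,
        3.42678482e-03, -4.41654265e-06]), 'eef_pos': array([6.74440999e-01, 1.05378551e-04, 2.44060801e-01]), 'tcp_rot': array([ 7.07100732e-01,  7.07112000e-01, -6.39123620e-04, -8.74728310e-04]), 'contact_force': array([-0.44617861,  0.23576019,  0.95583945]), 'wrist_torque': array([ 0.01650212,  0.01467354, -0.05962986]), 'finger_force': 0.0, 'opening': 0.997360865625884} 0.014
```

View pics/scene0.png

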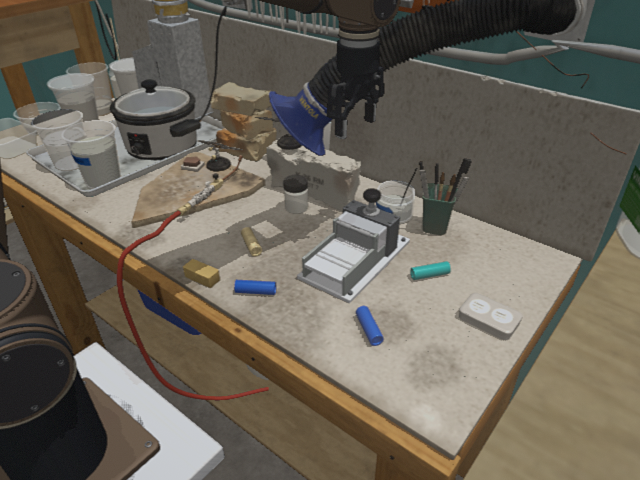

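View pics/wrist0.png

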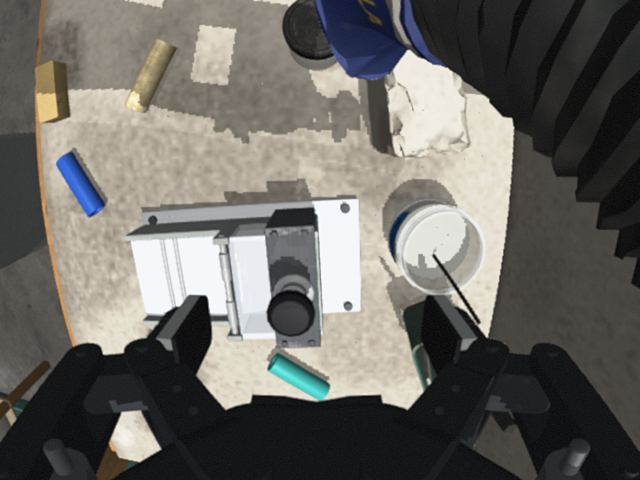

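The brass tube is at scene (250,241) and wrist (151,76). The look-alikes are blue at scene (255,288) and (369,326), and turquoise at (430,270). Only the one at (250,241) is brass-coloured, and it sits left of the press with the jar behind it and the block nearer the robot. A crop should confirm it and sharpen the press features.

Run:
```python
from h import *
c=np.load('pics/wrist0.npy',allow_pickle=True).item()
save(c,'w0crop.png',(30,10,390,360),2.2 if 0 else 1.7)
c=cam('side'); save(c,'side0.png'); np.save('pics/side0.npy',c,allow_pickle=True); print(c['extrinsics'])
```

```text
[[-0.98200772  0.09295842 -0.16437631  0.34460694]
 [-0.18882183 -0.49568288  0.8477292   0.86789234]
 [-0.00267496  0.86351445  0.504317    0.6433111 ]
 [ 0.          0.          0.          1.        ]]
```

View pics/w0crop.png

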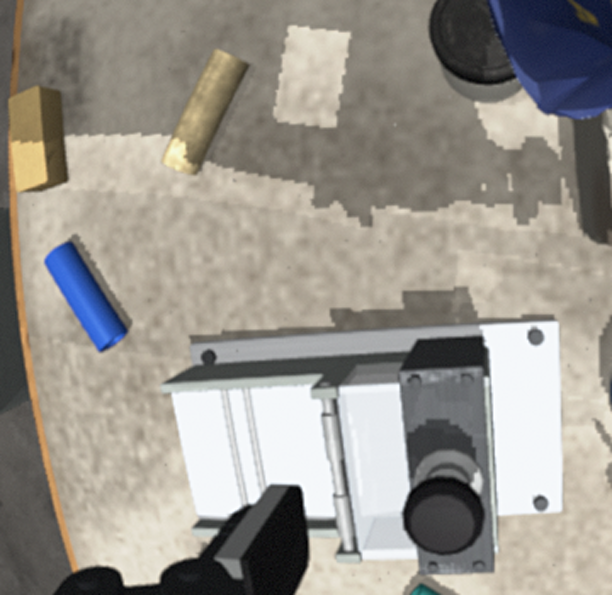

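View pics/side0.png

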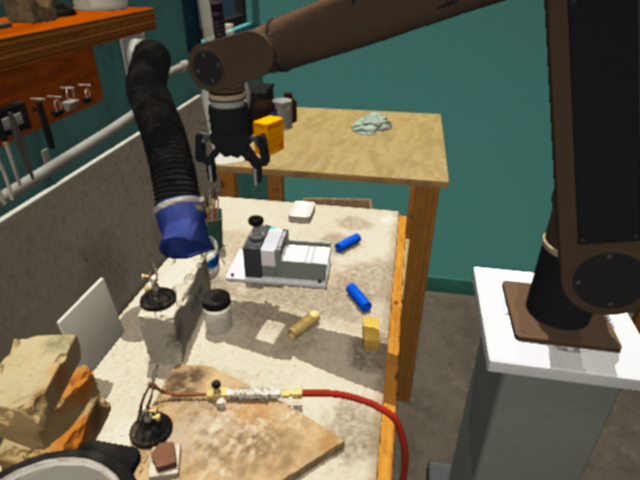

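The crop confirms the brass tube, with its ends at crop (233,57) and (180,165). It also shows the hinge pin from (328,400) to (345,550), the head top at (444,515), and the right base edge from (558,318) to (562,513). The deck's open edge runs from about (173,390) to (195,520). The side view shows the blue hose nozzle hanging at (185,230), near the jar.

Run:
```python
from h import *
from scipy.optimize import least_squares
w,s,d=[np.load(f'pics/{n}0.npy',allow_pickle=True).item() for n in('wrist','scene','side')]
cr=lambda x,y:(30+x/1.7,10+y/1.7)
B=lambda x,y,z:back(w,*cr(x,y),z,True)
a,b=B(233,57,.0125),B(180,167,.0125); print('tube',a,b,(a+b)/2,np.linalg.norm(a-b),np.degrees(np.arctan2(*(a-b)[1::-1])))
print('scene tube',back(s,250,241,.0125),'side',back(d,304,323,.0125))
for n,p in dict(head=(444,515,.136),h1=(328,400,.08),h2=(345,550,.08),b1=(558,318,.006),b2=(562,513,.006),s1=(535,337,.006),s2=(541,503,.006),s3=(209,357,.006),dk1=(173,390,.045),dk2=(195,520,.045),ck=(165,386,.057),r1=(222,388,.0465),r2=(262,500,.0465)).items(): print(n,B(*p).round(4))
print('scene head',back(s,372,194,.136),'side head',back(d,256,220,.136))
# nozzle triangulation
def tri(o):
    def g(p): return np.concatenate([np.array(proj(c,p,fi))-q for c,q,fi in o])
    r=least_squares(g,[.7,.2,.2]); return r.x,r.cost
print('nozzle low',tri([(s,(318,153),0),(d,(190,252),0)]),tri([(s,(298,125),0),(d,(186,240),0)]),tri([(s,(272,97),0),(d,(165,250),0)]))
print('jar',back(s,296,183,.075),back(d,215,297,.075))
```

```text
tube [0.52355034 0.17218742 0.0125    ] [0.48810765 0.10753604 0.0125    ] [0.50582899 0.13986173 0.0125    ] 0.07372914027773875 61.26790318253284
scene tube [0.50335399 0.14210346 0.0125    ] side [0.50500122 0.13438753 0.0125    ]
head [ 0.6562 -0.0517  0.136 ]
h1 [ 0.5957 -0.0186  0.08  ]
h2 [ 0.5975 -0.1032  0.08  ]
b1 [0.7156 0.0095 0.006 ]
b2 [ 0.7225 -0.1173  0.006 ]
s1 [ 0.7022 -0.0019  0.006 ]
s2 [ 0.7086 -0.1099  0.006 ]
s3 [ 0.4975 -0.0128  0.006 ]
dk1 [ 0.4897 -0.0235  0.045 ]
dk2 [ 0.4903 -0.1085  0.045 ]
ck [ 0.4915 -0.0178  0.057 ]
r1 [ 0.5234 -0.0219  0.0465]
r2 [ 0.5399 -0.0912  0.0465]
scene head [ 0.64709832 -0.06244383  0.136     ] side head [ 0.65080873 -0.04705103  0.136     ]
nozzle low (array([0.72560359, 0.12882015, 0.14206382]), np.float64(23.568035607219993)) (array([0.7088983 , 0.17243304, 0.19894102]), np.float64(11.443918969527806)) (array([0.709074  , 0.25344151, 0.23302479]), np.float64(0.7299483227763773))
jar [0.6644502  0.15141739 0.075     ] [0.67415025 0.16357116 0.075     ]
```

Emit:
send_rows --moves "0 0 0.081 0.695 -0.845 0.62 0.2;0 0 0.081 0.695 -0.845 0.62 0.2;0 0 0.081 0.695 -0.845 0.62 0.2;0 0 0.081 0.695 -0.845 0.62 0.2;0 0 0.081 0.695 -0.845 0.62 0.2;0 0 0.081 0.695 -0.845 0.62 0.2;0 0 0.081 0.695 -0.845 0.62 0.2;0 0 0.081 0.695 -0.845 0.62 0.2" --newtons 30

```text
time: 1.15
eef_pos: [0.5077, 0.1384, 0.1225]
tcp_rot: [0.863, 0.506, 0.001, 0.001]
contact_force: [0.2, -0.3, -0.3]
opening: 0.602
finger_force: 0.0
```

Run:
```python
from h import *
c=cam('wrist'); save(c,'w1.png'); np.save('pics/w1.npy',c,allow_pickle=True)
s=ctrl.get_state(); print(s['eef_pos'],s['opening'],R.from_quat(s['tcp_rot']).as_matrix().round(4))
```

```text
[0.50734223 0.13844399 0.12225284] 0.5977648225281413 [[ 4.883e-01  8.727e-01  1.900e-03]
 [ 8.727e-01 -4.883e-01  1.000e-04]
 [ 1.000e-03  1.600e-03 -1.000e+00]]
```

View pics/w1.png

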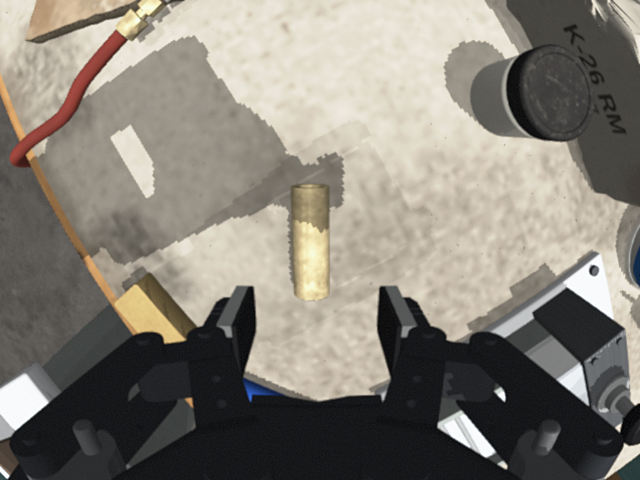

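The tube is at px (310,187) to (313,298), nearly parallel to the jaws' pads, with the block at (160,310).

Run:
```python
from h import *
c=np.load('pics/w1.npy',allow_pickle=True).item()
a,b=back(c,310,190,.0125,True),back(c,312.5,298,.0125,True)
m=(a+b)/2; print(a,b,m,np.linalg.norm(a-b),np.degrees(np.arctan2(*(a-b)[1::-1])))
s=ctrl.get_state();M=R.from_quat(s['tcp_rot']).as_matrix()
print('tool shift',M.T@(m+[0,0,.0055]-s['eef_pos']), 'axis in tool',M.T@(a-b))
for u,v in((185,330),(150,275),(120,297)): print('block',M.T@(back(c,u,v,.026,True)-s['eef_pos']))
```

```text
[0.52094158 0.17080996 0.0125    ] [0.48512787 0.10400054 0.0125    ] [0.50303472 0.13740525 0.0125    ] 0.07580316936606803 61.80612140720104
tool shift [-0.00311732 -0.00341898  0.10424433] axis in tool [ 7.57907430e-02 -1.37040351e-03  7.59141389e-05]
block [-0.06225989 -0.09468363  0.09603701]
block [-0.02008299 -0.11546767  0.09604715]
block [-0.03832522 -0.14407227  0.09598247]
```

Emit:
send_rows --moves "0 0 -0.003 -0.016 -0.017 0.2 0.2;0 0 -0.003 -0.016 -0.017 0.4 0.2;0 0 -0.003 -0.016 -0.017 0.5 0.2;0 0 -0.003 -0.016 -0.017 0.52 0.2;0 0 -0.003 -0.016 -0.017 0.52 0.2;0 0 -0.003 -0.016 -0.017 0.52 -0.7;0 0 -0.003 -0.016 -0.017 0.52 -0.8;0 0 -0.003 -0.016 -0.017 0.52 -0.8;0 0 -0.003 -0.016 -0.017 0.52 -0.8;0 0 -0.003 -0.016 -0.017 0.52 -0.8" --newtons 30

```text
time: 2.45
eef_pos: [0.5026, 0.138, 0.0188]
tcp_rot: [0.858, 0.514, 0.001, 0.001]
contact_force: [-2.2, -0.7, 5.8]
opening: 0.279
finger_force: 30.2
```

Emit:
send_rows --moves "0 0 0 0 0 -0.2 -0.8;0 0 0 0 0 -0.5 -0.8;0 0 -0.0867 -0.3 0.22 -0.605 -0.8;0 0 -0.0867 -0.6 0.44 -0.605 -0.8;0 0 -0.0867 -0.75 0.55 -0.605 -0.8;0 0 -0.0867 -0.812 0.601 -0.605 -0.8;0 0 -0.0867 -0.812 0.601 -0.605 -0.8;0 0 -0.0867 -0.812 0.601 -0.605 -0.8;0 0 -0.0867 -0.812 0.601 -0.605 -0.8"

```text
time: 3.58
eef_pos: [0.5306, -0.0607, 0.1379]
tcp_rot: [0.687, 0.727, -0.0, -0.001]
contact_force: [-0.2, -0.2, -1.9]
opening: 0.276
finger_force: 30.0
```

Run:
```python
from h import *
c=cam('wrist'); save(c,'w2.png'); np.save('pics/w2.npy',c,allow_pickle=True)
s=ctrl.get_state(); print(s['eef_pos'],s['opening'],s['finger_force'],R.from_quat(s['tcp_rot']).as_matrix().round(4))
```

```text
[ 0.53069992 -0.06074087  0.13798947] 0.27702346286156915 30.04315674304962 [[-5.620e-02  9.984e-01 -7.000e-04]
 [ 9.984e-01  5.620e-02  4.000e-04]
 [ 4.000e-04 -7.000e-04 -1.000e+00]]
```

View pics/w2.png

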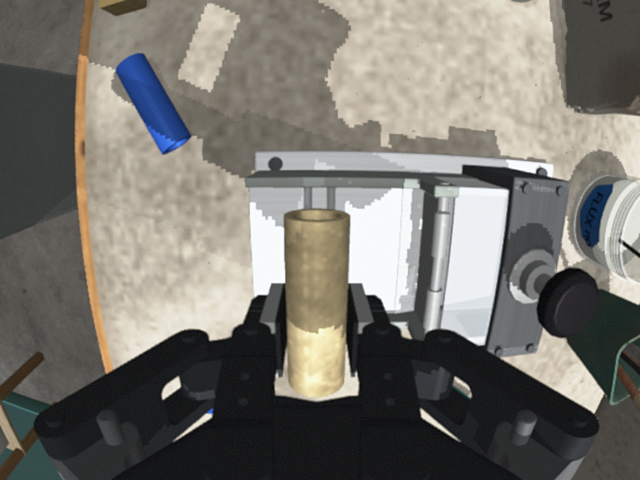

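The view shows the tube held square. Ridges at (309,197) and (331,197), far cheek from (248,180) to (430,183), hinge pin from (441,205) to (432,330), base back edge from (256,152) to (553,163).

Run:
```python
from h import *
c=np.load('pics/w2.npy',allow_pickle=True).item()
B=lambda u,v,z:back(c,u,v,z,True).round(4)
g=c['image'][200,250:450].mean(1).astype(int); print(g)
for n,p in dict(rid1=(309,197,.0465),rid2=(331,197,.0465),ck1=(248,182,.057),ck2=(430,184,.057),h1=(441,205,.08),h2=(432,330,.08),b1=(256,152,.006),b2=(553,163,.006),head=(572,300,.136),dk=(250,260,.045),tubeend=(317,217,.133)).items(): print(n,B(*p))
```

```text
[173 181 180 180 181 181 182 181 182 183 182 183 181 183 182 183 182 183
 182 182 184 182 181 184 181 183 183 181 180 182 181 181 182 183 181 182
 183 182 183 182 182 182 182 181 183 183 182 183 184 185 189 205 209 178
 136 126 137 137 125 118 112 117 160 182 186 183 182 183 182 182 182 180
 183 182 184 182 160 122 111 115 124 127 124 113 119 155 181 184 184 183
 185 181 181 182 181 185 190 199 199 193 184 182 182 183 183 184 183 184
 183 183 185 184 184 182 184 184 183 184 185 184 184 183 180 190 228 251
 249 238 235 234 238 248 250 250 250 249 249 250 249 249 249 249 250 250
 249 250 249 250 250 250 249 234 231 243 247 248 247 248 247 249 249 235
 183 166 168 168 169 169 168 167 169 169 160 114  70  61  60  60  60  62
  61  59  62  61  59  57  55  68  97 130 151 170 193 224 226 213 195 182
 172 169]
rid1 [ 0.5242 -0.0277  0.0465]
rid2 [ 0.5373 -0.027   0.0465]
ck1 [ 0.4891 -0.019   0.057 ]
ck2 [ 0.5939 -0.0136  0.057 ]
h1 [ 0.594  -0.0218  0.08  ]
h2 [ 0.6008 -0.0959  0.08  ]
b1 [ 0.485  -0.0042  0.006 ]
b2 [0.7166 0.0089 0.006 ]
head [ 0.6485 -0.0509  0.136 ]
dk [ 0.4888 -0.07    0.045 ]
tubeend [ 0.5285 -0.0207  0.133 ]
```

Run:
```python
from h import *
c=np.load('pics/w2.npy',allow_pickle=True).item()
save(c,'w2c.png',(235,140,605,370),2.1)
```

```text
(no output)
```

View pics/w2c.png

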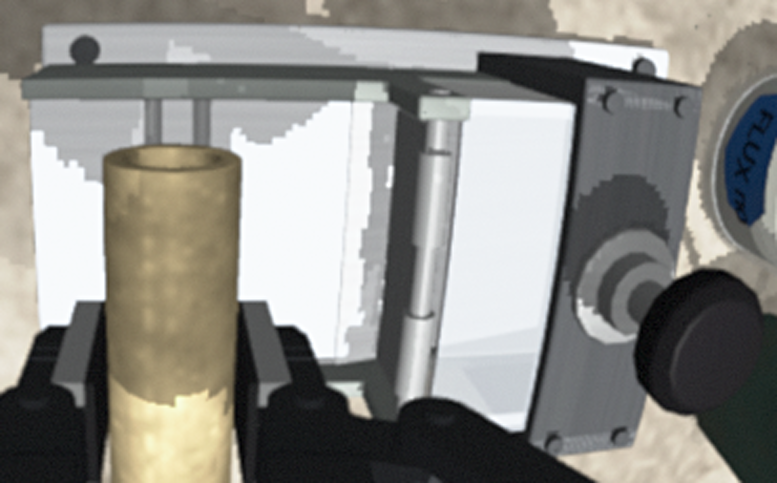

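Emit:
send_rows --moves "0 0 0 -0.02 0.005 0 -0.8;0 0 0 -0.02 0.005 0.1 -0.8;0 0 0 -0.02 0.005 0.22 -0.8;0 0 0 -0.02 0.005 0.3 -0.8;0 0 0 -0.02 0.005 0.34 -0.8;0 0 0 -0.02 0.005 0.36 -0.8;0 0 0 -0.02 0.005 0.37 -0.8;0 0 0 -0.02 0.005 0.37 -0.8;0 0 0 -0.02 0.005 0.37 -0.8"

```text
time: 4.75
eef_pos: [0.5327, -0.066, 0.0649]
tcp_rot: [0.688, 0.726, 0.0, 0.0]
contact_force: [-0.9, -0.1, -2.1]
opening: 0.278
finger_force: 30.0
```

Emit:
send_rows --moves "0 0 0 0.004 -0.004 0.003 -0.8;0 0 0 0.004 -0.004 0.006 -0.8;0 0 0 0.004 -0.004 0.006 -0.8;0 0 0 0.004 -0.004 0.006 -0.35;0 0 0 0.004 -0.004 0.006 -0.2;0 0 0 0.004 -0.004 0.006 0;0 0 0 0.004 -0.004 0.006 0;0 0 0 0.004 -0.004 0.006 0;0 0 0 0.004 -0.004 0.006 0;0 0 0 0.004 -0.004 0.006 0"

```text
time: 6.0
eef_pos: [0.5315, -0.0652, 0.0631]
tcp_rot: [0.688, 0.726, 0.0, 0.0]
contact_force: [-0.4, 0.2, -0.3]
opening: 0.498
finger_force: 0.0
```

Emit:
send_rows --moves "0 0 0 0 0 -0.05 0;0 0 0 0 0 -0.2 0;0 0 0 0 0 -0.4 0;0 0 0 0 -0.2 -0.4 -1;0 0 0 0 -0.25 -0.4 -1;0 0 0 0 -0.25 -0.4 -1;0 0 0 0 -0.25 -0.4 -1"

```text
time: 6.88
eef_pos: [0.4822, -0.068, 0.1432]
tcp_rot: [0.688, 0.726, 0.0, 0.0]
contact_force: [0.1, 0.0, 0.1]
opening: -0.002
finger_force: 0.0
```

Run:
```python
from h import *
c=cam('wrist'); save(c,'w3.png'); np.save('pics/w3.npy',c,allow_pickle=True)
s=ctrl.get_state(); print(s['eef_pos'],s['opening'],s['contact_force'])
```

```text
[ 0.48222201 -0.06798644  0.14310743] 0.005810875664965854 [ 0.10159799 -0.16806256  0.28274943]
```

View pics/w3.png

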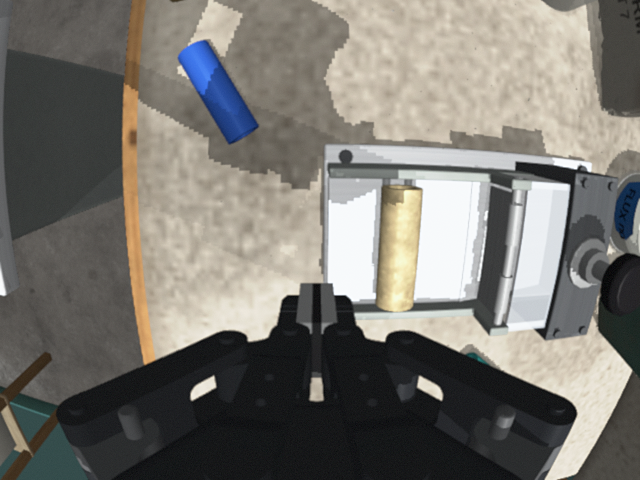

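The tube lies square in the cradle, from (400,190) to (396,308). The flap is shut and the closed fingertips are at about (316,285).

Run:
```python
from h import *
c=np.load('pics/w3.npy',allow_pickle=True).item()
a,b=back(c,401,188,.0575,True),back(c,396,309,.0575,True); m=(a+b)/2
y=np.radians(3.2); P=np.array([[np.cos(y),-np.sin(y)],[np.sin(y),np.cos(y)]]); o=np.array([.6067,-.0595])
print(a,b,'press',P.T@(m[:2]-o),np.linalg.norm(a-b),np.degrees(np.arctan2(*(a-b)[1::-1])))
s=ctrl.get_state();M=R.from_quat(s['tcp_rot']).as_matrix()
for px,z in((-.122,.066),(-.036,.066)): print(M.T@(np.r_[o+P@[px,0],z]-s['eef_pos'])/.2)
```

```text
[ 0.52966438 -0.02534796  0.0575    ] [ 0.53584694 -0.1034436   0.0575    ] press [-0.07410233 -0.00076046] 0.07833998852811938 94.52647113401541
[0.0076316  0.01367748 0.38554093]
[0.00813596 0.44367717 0.38565434]
```

Emit:
send_rows --moves "0 0 0 0.008 0.014 0.15 -1;0 0 0 0.008 0.014 0.3 -1;0 0 0 0.008 0.014 0.386 -1;0 0 0 0.008 0.014 0.386 -1;0 0 0 0.008 0.06 0.386 -1;0 0 0 0.008 0.09 0.386 -1;0 0 0 0.008 0.11 0.386 -1;0 0 0 0.008 0.13 0.386 -1;0 0 0 0.008 0.15 0.386 -1;0 0 0 0.008 0.17 0.386 -1;0 0 0 0.008 0.19 0.386 -1;0 0 0 0.008 0.21 0.386 -1"

```text
time: 8.43
eef_pos: [0.5109, -0.0647, 0.0669]
tcp_rot: [0.685, 0.728, -0.014, -0.015]
contact_force: [-50.3, -7.3, 46.9]
opening: 0.002
finger_force: 32.9
```

A push force of 50 N at 45° means the wide finger knuckles hit the top of the tube and wedged it. I'll back off and push with the fingers turned 90°, so their flat side does the pushing.

Emit:
send_rows --moves "0 0 0 0 -0.1 0 -1;0 0 0 0 -0.2 0 -1;0 0 0 0 -0.2 -0.2 -1;0 0 0 0 -0.2 -0.38 -1;0 0 0 0 -0.2 -0.38 -1;0 0 -0.08 0 -0.2 -0.38 -1;0 0 -0.16 0 -0.2 -0.38 -1;0 0 -0.25 0 -0.2 -0.38 -1;0 0 -0.25 0 -0.2 -0.38 -1;0 0 -0.25 0 -0.2 -0.38 -1;0 0 -0.25 0 -0.2 -0.38 -1;0 0 -0.25 0 -0.2 -0.38 -1"

```text
time: 9.93
eef_pos: [0.4827, -0.0659, 0.1404]
tcp_rot: [0.099, 0.995, 0.0, -0.001]
contact_force: [-0.1, -0.2, 0.7]
opening: -0.003
finger_force: 0.0
```

Run:
```python
from h import *
s=ctrl.get_state(); print(s['eef_pos'],s['opening'],s['contact_force'],s['qpos'].round(2),R.from_quat(s['tcp_rot']).as_matrix().round(3))
c=cam('scene'); save(c,'s4.png',(240,160,460,330),3)
c=cam('side'); im=c['image']
c=cam('wrist'); np.save('pics/w4.npy',c,allow_pickle=True)
```

```text
[ 0.48266056 -0.06586325  0.14042713] -0.002565098787579638 [-0.06408864 -0.15982799  0.74634812] [-0.34 -0.01  2.12  0.    1.04 -1.72] [[-0.981  0.196 -0.002]
 [ 0.196  0.981  0.001]
 [ 0.002  0.    -1.   ]]
```

View pics/s4.png

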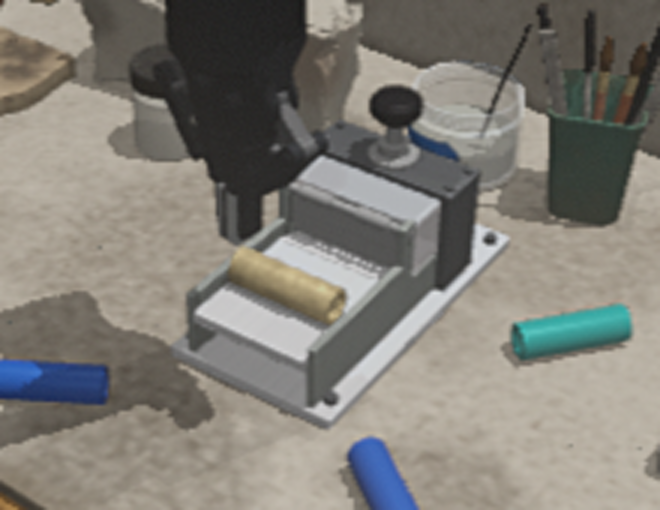

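The scene crop shows the tube still in the cradle at crop (288,285), square to the press, with the flap shut. Next I finish the turn and descend behind it.

Emit:
send_rows --moves "0 0 -0.02 0 0 0 -1;0 0 -0.04 0 0 0 -1;0 0 -0.04 0 0 0 -1;0 0 -0.04 0 0 0.2 -1;0 0 -0.04 0 0 0.35 -1;0 0 -0.04 0 0 0.37 -1;0 0 -0.04 0 0 0.37 -1;0 0 -0.04 0 0 0.37 -1"

```text
time: 11.08
eef_pos: [0.4846, -0.0666, 0.0694]
tcp_rot: [-0.023, 1.0, -0.001, 0.001]
contact_force: [0.7, 0.2, -0.1]
opening: -0.003
finger_force: 0.0
```

Run:
```python
from h import *
s=ctrl.get_state(); M=R.from_quat(s['tcp_rot']).as_matrix(); print(s['eef_pos'],s['contact_force'],M.round(3))
y=np.radians(3.2); P=np.array([[np.cos(y),-np.sin(y)],[np.sin(y),np.cos(y)]]); o=np.array([.6067,-.0595])
for px,z in((-.1,.066),(-.0395,.066)): print(M.T@(np.r_[o+P@[px,0],z]-s['eef_pos'])/.2)
```

```text
[ 0.48460082 -0.0665839   0.06944574] [ 0.6957296   0.18016567 -0.10599973] [[-0.999 -0.047  0.003]
 [-0.047  0.999 -0.001]
 [-0.003 -0.001 -1.   ]]
[-0.11145814  0.00230632  0.01752747]
[-0.41394484  0.00502311  0.01834206]
```

Emit:
send_rows --moves "0 0 0 -0.03 0.003 0.018 -1;0 0 0 -0.06 0.003 0.018 -1;0 0 0 -0.08 0.003 0.018 -1;0 0 0 -0.1 0.003 0.018 -1;0 0 0 -0.115 0.003 0.018 -1;0 0 0 -0.13 0.003 0.018 -1;0 0 0 -0.145 0.003 0.018 -1"

```text
time: 11.95
eef_pos: [0.5112, -0.064, 0.064]
tcp_rot: [-0.024, 1.0, 0.0, -0.002]
contact_force: [-2.9, -0.2, 2.8]
opening: -0.004
finger_force: 1.7
```

The force is again at 45°, so finger friction is resisting the tube's roll over the ridge. I'll raise the finger while pushing so that friction helps.

Emit:
send_rows --moves "0 0 0 0.02 0 0 -1;0 0 0 0.02 0 0.006 -1;0 0 0 0.02 0 0.006 -1;0 0 0 0.006 0 0.006 -1;0 0 0 -0.005 0 -0.004 -1;0 0 0 -0.016 0 -0.014 -1;0 0 0 -0.027 0 -0.022 -1;0 0 0 -0.038 0 -0.028 -1;0 0 0 -0.049 0 -0.03 -1;0 0 0 -0.049 0 -0.03 -1"

```text
time: 13.2
eef_pos: [0.5224, -0.0637, 0.0704]
tcp_rot: [-0.024, 1.0, -0.0, 0.0]
contact_force: [-0.6, -0.4, -0.1]
opening: 0.0
finger_force: 0.0
```

```bash
cat > tb.py <<'E'
from h import *
y=np.radians(3.2); P=np.array([[np.cos(y),-np.sin(y)],[np.sin(y),np.cos(y)]]); o=np.array([.6067,-.0595])
def brass(n,z=.0575,nm=None):
    c=cam(n); hsv=cv2.cvtColor(c['image'],cv2.COLOR_RGB2HSV)
    m=cv2.inRange(hsv,(12,75,60),(32,255,255))
    k,l,st,ce=cv2.connectedComponentsWithStats(m)
    for i in range(1,k):
        if st[i,4]>60:
            p=back(c,*ce[i],z,n=='wrist')
            print(n,st[i],ce[i].round(1),'press',(P.T@(p[:2]-o)).round(4))
    return c
E
python3 - <<'E'
from tb import *
s=ctrl.get_state(); print(s['eef_pos'],s['contact_force'],'press tcp',P.T@(s['eef_pos'][:2]-o))
for n in('scene','side','wrist'): brass(n)
E
```

```text
[ 0.52240818 -0.06374704  0.07038316] [-0.61085228 -0.38545059 -0.08085014] press tcp [-0.08439747  0.00046488]
scene [   0    0  105  109 5887] [38.8 41.6] press [0.3793 1.7563]
scene [ 213  101   63   60 1644] [241.4 135.7] press [0.205  0.4995]
scene [211 167  27  24 114] [221.4 180. ] press [0.0041 0.3767]
scene [  18  182  120  172 7941] [ 71.6 268.4] press [-0.3849  0.3748]
scene [177 203  14  13  79] [184.3 208.6] press [-0.1286  0.3559]
scene [132 211  17  12 117] [139.1 216.3] press [-0.2029  0.4117]
scene [ 527  231  113  186 7227] [603.4 323.4] press [ 0.0259 -0.4542]
scene [  6 241  19  24 118] [ 15.4 251.8] press [-0.4173  0.5074]
scene [344 240  23  16 197] [355.5 247.8] press [-0.0348 -0.0181]
scene [  122   253   518   227 33875] [333.  398.5] press [-0.3431 -0.1796]
scene [183 259  37  29 682] [201.  272.9] press [-0.2577  0.1707]
scene [ 33 322  19  16  83] [ 42.7 330.1] press [-0.5025  0.2745]
scene [ 82 379  41  32  67] [101.4 392.1] press [-0.5224  0.0948]
scene [502 467  23  13 121] [511.  474.1] press [-0.3085 -0.4211]
side [   0    0  156   67 5356] [62.8 28.3
[... 799 characters left out ...]
ress [-0.7116  0.1683]
side [    0   334   111   138 10912] [ 45.7 398.5] press [0.2683 0.4801]
side [  147   364   198   116 12776] [239.4 430.2] press [-0.0426  0.4971]
side [281 388  23  11 188] [292.2 393.1] press [-0.106   0.4196]
side [ 370  409   26   71 1275] [383.6 446.4] press [-0.2475  0.4966]
side [197 421  12  16 107] [203.2 430. ] press [0.0091 0.5036]
side [129 442  28  38 472] [142.9 462.7] press [0.0724 0.5644]
wrist [588   0  52  25 550] [620.4   8.6] press [-0.2302  0.1524]
wrist [ 591   24   49   58 2303] [617.   51.6] press [-0.2056  0.1463]
wrist [309 378  15  24 277] [316.2 390.8] press [-0.039   0.0009]
wrist [  0 446  20  34 356] [  6.3 467.9] press [ 0.0966 -0.2769]
```

The tube is over the ridge and resting at about press x = -32 mm, by both outside cameras. I'll push it on past the edge.

Emit:
send_rows --moves "0 0 0 -0.05 0 0.02 -1;0 0 0 -0.1 0 0.02 -1;0 0 0 -0.13 0 0.02 -1;0 0 0 -0.15 0 0.02 -1;0 0 0 -0.17 0 0.02 -1;0 0 0 -0.19 0 0.02 -1;0 0 0 -0.21 0 0.02 -1;0 0 0 -0.23 0 0.02 -1;0 0 0 -0.24 0 0.02 -1;0 0 0 -0.24 0 0.02 -1"

```text
time: 14.6
eef_pos: [0.5702, -0.0614, 0.0663]
tcp_rot: [-0.024, 1.0, -0.0, 0.0]
contact_force: [0.3, 0.3, 0.6]
opening: -0.003
finger_force: 0.0
```

Run:
```python
from tb import *
s=ctrl.get_state(); print(s['eef_pos'],s['contact_force'],'press tcp',P.T@(s['eef_pos'][:2]-o))
for n in('scene','side'):
    c=cam(n); x,y2,w,h=((300,190,130,120) if n=='scene' else (220,210,120,90))
    hsv=cv2.cvtColor(c['image'],cv2.COLOR_RGB2HSV)[y2:y2+h,x:x+w]
    m=cv2.inRange(hsv,(12,75,60),(32,255,255)); v,u=np.nonzero(m); print(n,len(u),u.mean()+x if len(u) else 0,v.mean()+y2 if len(v) else 0)
```

```text
[ 0.57020507 -0.06144936  0.06632606] [0.25456974 0.31242279 0.57821473] press tcp [-3.65468450e-02  9.08798567e-05]
scene 0 0 0
side 19 315.0526315789474 292.10526315789474
```

Emit:
send_rows --moves "0 0 0 0.15 0 0 -1;0 0 0 0.25 0 -0.1 -1;0 0 0 0.25 0 -0.4 -1;0 0 0 0.25 0 -0.7 -1;0 0 0 0.25 0 -0.9 -1;0 0 0 0.25 0 -0.9 -1;0 0 0 0.25 0 -0.9 -1;0 0 0 0.25 0 -0.9 -1"

```text
time: 15.7
eef_pos: [0.5191, -0.0635, 0.244]
tcp_rot: [-0.024, 1.0, 0.001, -0.002]
contact_force: [1.2, -0.2, 0.6]
opening: 0.002
finger_force: 0.0
```

Run:
```python
from tb import *
s=ctrl.get_state(); print(s['eef_pos'],s['contact_force'],'press tcp',P.T@(s['eef_pos'][:2]-o))
a=cam('scene');b=cam('side');w=cam('wrist'); np.save('pics/w5.npy',w,allow_pickle=True)
p=np.r_[o+P@[.048,0],.136]; print('head px',proj(a,p),proj(b,p),proj(w,p,True))
A=cv2.resize(a['image'][175:305,290:420],(390,390),interpolation=2); B=cv2.resize(b['image'][200:300,220:340],(390,325),interpolation=2)
W=w['image'][200:480,160:480]
cv=np.zeros((600,800,3),np.uint8); cv[:390,:390]=A; cv[:325,400:790]=B; cv[330:600,400:720]=W[:270]
cv2.imwrite('pics/c5.png',cv[:,:,::-1])
```

```text
[ 0.51906255 -0.06349098  0.24399505] [ 1.15183825 -0.18342964  0.55177279] press tcp [-0.08772359  0.00090729]
head px (np.float64(371.81537412429776), np.float64(191.46149937931725)) (np.float64(255.6177295531356), np.float64(217.85214724257423)) (np.float64(315.58403973195146), np.float64(402.2211423921742))
```

View pics/c5.png

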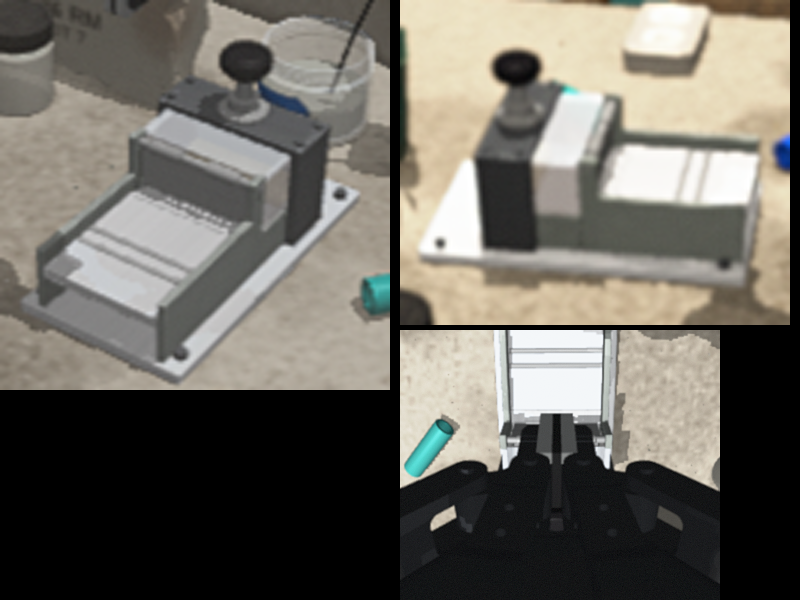

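The composite shows the deck empty and the flap hanging shut, with no tube in the guard window, so it is under the bridge. The head px match my prediction. Now I'll move above the head.

Emit:
send_rows --moves "0 0 0 -0.3 0 0 -1;0 0 0 -0.6 0 0 -1;0 0 0 -0.678 0 0 -1;0 0 0 -0.678 0 0.15 -1;0 0 0 -0.678 0 0.35 -1;0 0 0 -0.678 0 0.4 -1;0 0 0 -0.678 0 0.4 -1;0 0 0 -0.678 0 0.4 -1;0 0 0 -0.678 0 0.4 -1"

```text
time: 16.98
eef_pos: [0.6566, -0.0576, 0.1685]
tcp_rot: [-0.024, 1.0, -0.0, 0.002]
contact_force: [-0.4, -1.0, -0.0]
opening: -0.002
finger_force: 0.0
```

Emit:
send_rows --moves "0 0 0 0.01 0.004 0.04 -1;0 0 0 0.01 0.004 0.08 -1;0 0 0 0.01 0.004 0.11 -1;0 0 0 0.01 0.004 0.13 -1;0 0 0 0.01 0.004 0.15 -1;0 0 0 0.01 0.004 0.165 -1;0 0 0 0.01 0.004 0.17 -1;0 0 0 0.01 0.004 0.17 -1"

```text
time: 17.98
eef_pos: [0.6535, -0.0566, 0.1349]
tcp_rot: [-0.024, 1.0, 0.0, -0.001]
contact_force: [-5.7, 1.3, 11.7]
opening: 0.002
finger_force: 5.9
```

Emit:
send_rows --moves "0 0 0 0 0 0.005 -1;0 0 0 0 0 0.01 -1;0 0 0 0 0 0.01 -1"

```text
time: 18.35
eef_pos: [0.6536, -0.0566, 0.134]
tcp_rot: [-0.024, 1.0, -0.0, -0.001]
contact_force: [-7.9, 1.6, 15.5]
opening: -0.001
finger_force: 7.5
```

Emit:
send_rows --moves "0 0 0 0 0 0.008 -1;0 0 0 0 0 0.015 -1;0 0 0 0 0 0.015 -1"

```text
time: 18.73
eef_pos: [0.6537, -0.0566, 0.1339]
tcp_rot: [-0.024, 1.0, -0.0, -0.001]
contact_force: [-12.2, 2.4, 25.0]
opening: 0.0
finger_force: 12.3
```

The force rises to 25 N with no further travel, so the plunger is on its stop. I'll hold it there for over a second, then lift off.

Emit:
send_rows --moves "0 0 0 0 0 0 -1;0 0 0 0 0 0 -1;0 0 0 0 0 0 -1;0 0 0 0 0 0 -1;0 0 0 0 0 0 -1;0 0 0 0 0 0 -1;0 0 0 0 0 0 -1;0 0 0 0 0 0 -1;0 0 0 0 0 0 -1;0 0 0 0 0 0 -1;0 0 0 0 0 0 -1"

```text
time: 20.1
eef_pos: [0.6537, -0.0566, 0.1339]
tcp_rot: [-0.024, 1.0, -0.0, -0.001]
contact_force: [-13.2, 2.1, 24.8]
opening: -0.0
finger_force: 12.3
```

Emit:
send_rows --moves "0 0 0 0 0 -0.03 -1;0 0 0 0 0 -0.06 -1;0 0 0 0 0 -0.1 -1;0 0 0 0 0 -0.15 -1;0 0 0 0 0 -0.3 -1;0 0 0 0 0 -0.5 -1;0 0 0 0 0 -0.5 -1;0 0 0 0 0 -0.5 -1;0 0 0 0 0 -0.5 -1"

```text
time: 21.22
eef_pos: [0.6526, -0.0565, 0.225]
tcp_rot: [-0.024, 1.0, 0.0, -0.002]
contact_force: [0.6, 0.2, -0.7]
opening: 0.001
finger_force: 0.0
```

Run:
```python
from tb import *
s=ctrl.get_state(); print(s['time'],s['eef_pos'],s['contact_force'])
s0=np.load('pics/scene0.npy',allow_pickle=True).item()['image']; a=cam('scene')['image']
print('head diff',np.abs(a[180:225,350:400].astype(int)-s0[180:225,350:400]).mean(),'jar',np.abs(a[175:220,280:312].astype(int)-s0[175:220,280:312]).mean(),'deck',np.abs(a[225:300,295:400].astype(int)-s0[225:300,295:400]).mean())
def dark(i): m=(i[180:200,360:385].max(2)<45); return np.argwhere(m).mean(0),m.sum()
print(dark(s0),dark(a))
```

```text
21.225 [ 0.6526162  -0.05645725  0.22496772] [ 0.63150457  0.22051144 -0.70532461]
head diff 2.290962962962963 jar 8.655324074074073 deck 4.902095238095238
(array([15.15277778, 11.        ]), np.int64(72)) (array([14.74380165, 10.89256198]), np.int64(121))
```

```bash
python3 -c "
from plant import ctrl
print(ctrl.sign_off())"
```

```text
the job is handed in; nothing more can be done
None
```

I handed the job in at about 21 s: the tube rolled through the flap, the flap fell shut, and the plunger was held on its stop for over a second before springing back up. My first push, with the fingers the wrong way round, wedged the tube at about 50 N on each of two axes (about 69 N together). That could count against the 40 N limit if it counts as the gripper's body. I backed off and the second push worked. I didn't see the tube on its stop under the bridge; I inferred it from the empty deck, the shut flap and the clear guard window.

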